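# Shut the tap and slide the lota under its spout

### The arm

A 6-joint arm with a two-finger parallel gripper is mounted at the origin on the work surface. World frame = base frame: x ahead of the robot, y to its left, z up, the work surface at z = 0. Lengths are in m, angles in rad, forces in N, time in s.
With the tool pointing down it reaches from about 0.35 to 0.775 m from the base axis. Payload 5.5 kg.
Tool frame: the origin (TCP) lies at the very end of the fingers, on their centre line; the grasp point (between the pads) lies 19 mm behind it; z points along the fingers, y is the line along which they close (so a half turn about z gives the same grasp; the last joint's range is limited). The gripper opens to 85 mm and grips with 20 to 120 N. Pads are 22 mm wide; open, the fingers measure 114 mm over their backs; the gripper's body (76 mm by 85 mm) begins 54 mm behind the grasp point. The pads swing forward as they close: fully open they stand 13 mm farther back than shut.
Start: joints at [1.116, 0.313, 0.046, 1.304, 0, 1.431], TCP at [0.178, 0.547, 0.231] pointing down, gripper open.
Joint ranges: [-2.76, 2.76], [-0.86, 1.69], [-1.03, 1.26], [-2.2, 2.34], [-1.47, 1.5], [-3.14, 3.14]. Speed limits (rad/s): [2.57, 2.57, 3.14, 3.14, 3.14, 3.14].

### API

Orientations are given as a unit quaternion [w, x, y, z].
In Python, from workcell import env gives the robot as it stands. The module is installed in compiled form; this text tells all that it offers.
- The arm moves only by the tool jog_arm, never from a script. Its argument "rows" is a list of rows, each a list of 6 numbers: the shift along the world's x, y, z in units of 40 mm (1.0 is 40 mm), then the turn, a rotation vector about the world's x, y, z in units of 6 degrees (1.0 is 6 degrees). In form: [[x, y, z, wx, wy, wz], ...]. A call has 1 to 12 rows; each row is the pose to reach, as a shift and turn from the pose commanded when the call began; what a row does not reach only later rows make up. A row lasts 1/12 s, in which the tool goes at most 41.7 mm and 7.16 degrees, less where a joint would pass 70% of its speed; a pose out of reach is approached as far as the arm can. A call with a gripper value outside its range is refused whole. "jaw" is the gripper command: -1 is fully open, 1 is shut, values between are in proportion, set as the call begins (left out, the last holds). The fingers move at their own pace and stop on an object; "force" is the grip in N (left out, the last holds). Time passes only in rows, so rows that repeat a pose let the fingers close. It gives the time, the measured TCP pose, the force, the opening and the grip force at its end, in the units of the state.
- env.get_state(): the state, without advancing time (a new reading comes with each control period).
- env.read_camera(name): name is "scene" or "top"; returns a dict with "pixels" (400x640x3 uint8, red, green, blue), "mtx" (3x3 intrinsics, pixels), "cam_to_world" (4x4, takes a point from camera to world coordinates). Camera axes: x right, y up, looking along -z (the intrinsics and any distortion apply to the point x, -y, -z); pixel columns grow to the right and rows downward; lengths in m; the calibration is good to about 2 mm. A picture is of the moment at which its call begins. There is no depth.
- env.hand_in(): hands the job in; it is judged then, once.
The state is a dict: "clock": time; "joint_pos": joint angles; "qvel": joint speeds; "tau": joint torques, N m; "tcp_pos": TCP position; "orientation": TCP orientation; "wrist_force": force on the tool from outside, world axes, zero at the start; "ft_torque": the same for the moment, N m; "finger_gap": finger opening in m; "grip_force": force on a finger pad.
Only numpy, scipy, OpenCV 4.12 (cv2) and the standard library are available. Lean on these libraries where they do the work, as an engineer would, in place of code of your own. Each camera call takes 0.05 s, during which the arm holds its last target. There are 200 camera calls.

### The job

The water comes back on this evening, so get the tap ready: push its lever fully shut, and push the steel lota along the shelf until it stands upright, centred under the spout, to catch the drips. This is all pushing with the fingertips: do not pinch the lever's knob, and do not reach into the lota's mouth, take it by its neck or rim, tip it or lift it. Leave the other things on the shelf where they are.

Things in the scene. Friction and masses are not known exactly. Their poses are not given: they have to be found in the camera images.
- lota: Round open hammered-steel water pot, loose on the shelf, 0.35 kg or so (varies), 115 mm high. Origin: centre of its underside, z up. Outside radius: foot 38 mm, belly 58 mm at 45 mm height (the widest part), neck 34 mm at 95 mm height, rim 46 mm at the top. It slides; pushed at or below the belly it does not tip.
- lota_rim (a point): Centre of the lota's mouth, at rim height, 115 mm above its underside.
- tap: Fixed steel tap on an ochre mud pier 218 mm high (stone cap 280 x 95 mm). Origin: on the shelf straight under the spout mouth, amid a flush round steel drain grating (120 mm across, dark 140 mm ring). The spout points along its own -y; the pier's near face is 112 mm along +y. The 26 mm pipe from pier to mouth has its axis 172 mm up. Place and yaw vary.
- spout_mouth (a point): Centre of the spout's downward opening (22 mm outside diameter), 148 mm above the shelf: 33 mm over the lota's rim. The spout does not reach beyond it on the -y side by more than 11 mm.
- lever (a joint): Tap lever angle about its upright pivot: 0 = fully shut, against its stop, the lever pointing along the tap's own -x; 1.57 = fully open, the lever pointing along the tap's -y, over the spout. Closing turns it clockwise seen from above. It stays where it is left; closing takes about 1.5 to 2 N near the tip.
- lever_pivot (a point): Point on the lever's upright turning axis, 223 mm above the shelf, 60 mm along the tap's +y from the spout mouth. Lever bar: 14 mm wide, 10 mm high, at this height.
- lever_tip (a point): Centre of the red round knob (20 mm across, 16 mm high) at the lever's free end, 85 mm from the pivot, at the pivot's height.
- soap_box: Pink plastic soap box, closed, 114 x 79 x 44 mm, loose. Origin: centre of its underside. Leave it.
- mug: Orange plastic mug, 80 mm across, 90 mm high, handle on its +y, loose. Origin: centre of its underside. Leave it.
- scrubber: Wooden back scrubber lying flat along its x axis, 360 mm long, 60 mm wide at the head (+x), 30 mm high, loose. Origin: on the shelf under its middle. Leave it.
- pumice: Dark pumice block, 85 x 50 x 32 mm, loose. Origin: centre of its underside. Leave it.
- bottle: Green shampoo bottle with white cap, 60 mm across, 160 mm high, loose. Origin: centre of its underside. Leave it.
- jar: Amber jar with yellow lid, 60 mm across, 75 mm high, loose. Origin: centre of its underside. Leave it.
There are look-alikes about, which are no part of the job. There is more than one size of the lota; the one meant has the size given above.

How it is judged:
By the outcome, as a careful person would: the job done as asked, in the order asked, and still so for the second after the job is handed in, with the robot touching nothing.
It also fails if it takes over 67 s, if anything falls off the work surface, if the arm or the gripper's body presses on something with over 40 N, if the wrist force passes 120 N, or if a joint passes its speed limit or range.

## Working session

There is one attempt and no reset: what is moved stays moved. The work goes in short steps, Python scripts to look and compute and a tool call to move; the robot and the scene stay as the last step left them, time stands still between calls to the robot, and variables do not carry over. Pictures are saved under pics/ and viewed, at most 10 in all, crops included, and the job is handed in when it is done.

Besides the shell and the picture viewer there is one more tool, called after ">>>" as a command line: name --pt "numbers of a row" for each row, then --argument value for the rest. jog_arm: Moves the arm, as the interface text tells. Its arguments: {"type":"object","properties":{"rows":{"type":"array","items":{"type":"array","items":{"type":"number"}}},"jaw":{"type":"number"},"force":{"type":"number"}},"required":["rows"]}

```bash
mkdir -p pics; cat > h.py <<'E'
import numpy as np, cv2
from workcell import env
def ray(c,u,v):
    p=np.linalg.inv(c["mtx"])@[u,v,1]; d=np.array([p[0],-p[1],-p[2]])
    T=c["cam_to_world"]; return T[:3,3],T[:3,:3]@d
def at(c,u,v,z):
    o,d=ray(c,u,v); return o+d*(z-o[2])/d[2]
def proj(c,P):
    T=c["cam_to_world"]; q=T[:3,:3].T@(np.array(P)-T[:3,3]); k=c["mtx"]@[q[0],-q[1],-q[2]]; return k[:2]/k[2]
E
python3 - <<'E'
from h import *
for n in("scene","top"):
    c=env.read_camera(n); cv2.imwrite(f"pics/{n}0.png",c["pixels"][:,:,::-1]); print(n,c["mtx"].round(1).tolist(),c["cam_to_world"].round(3).tolist(),[k for k in c])
print(env.get_state())
E
```

```text
scene [[457.0, 0.0, 317.1], [0.0, 457.0, 202.6], [0.0, 0.0, 1.0]] [[0.754, -0.486, 0.442, 1.103], [0.657, 0.558, -0.507, -0.669], [-0.001, 0.673, 0.74, 1.045], [0.0, 0.0, 0.0, 1.0]] ['pixels', 'mtx', 'cam_to_world']
top [[470.7, 0.0, 324.8], [0.0, 470.7, 201.0], [0.0, 0.0, 1.0]] [[-0.026, 0.986, -0.165, 0.347], [-1.0, -0.027, -0.009, -0.1], [-0.013, 0.165, 0.986, 1.476], [0.0, 0.0, 0.0, 1.0]] ['pixels', 'mtx', 'cam_to_world']
{'clock': 0.1, 'joint_pos': array([ 1.11642740e+00,  3.13971713e-01,  4.50659338e-02,  1.30361338e+00,
       -9.65698604e-06,  1.43121313e+00]), 'qvel': array([-0.00037279, -0.00262352,  0.00228224,  0.00040392,  0.0011528 ,
        0.00082912]), 'tau': array([ 1.60561969e-03, -4.81724238e+01,  2.99245870e+01,  1.26964817e-02,
       -2.21810656e-04,  1.30214719e-06]), 'tcp_pos': array([0.17781977, 0.54631464, 0.23046075]), 'orientation': array([-2.47458590e-04,  1.56743770e-01,  9.87638926e-01, -8.25119722e-04]), 'wrist_force': array([-0.50936668, -0.54651515,  0.07228797]), 'ft_torque': array([-1.23047676e-02,  2.77786712e-02,  5.88038580e-06]), 'grip_force': 0.0, 'finger_gap': 0.08534883882730848}
```

View pics/scene0.png

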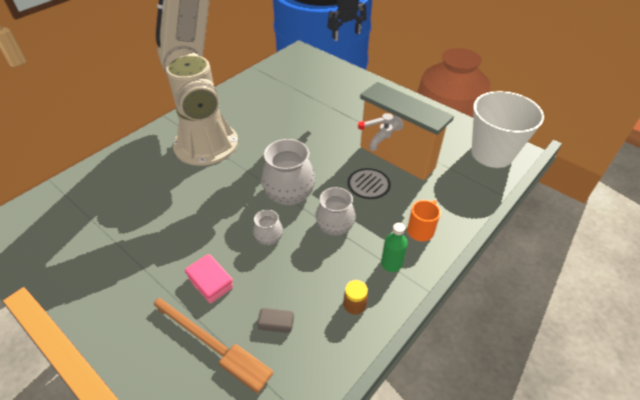

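View pics/top0.png

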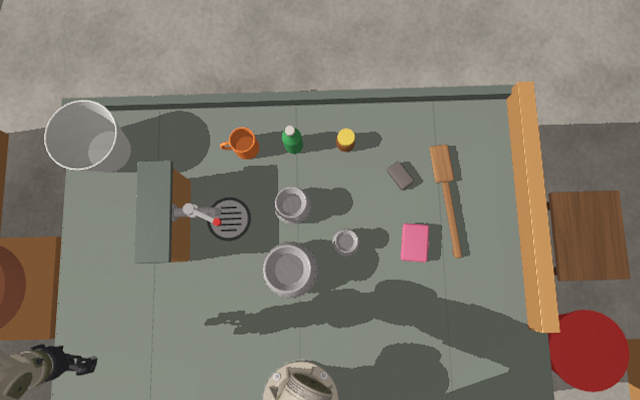

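The top view shows three lotas: big (287,270), medium (291,204) and small (345,241). The grating is at (229,219) and the red lever knob near (216,221). I'll enlarge that area to measure.

```bash
python3 - <<'E'
from h import *
a=cv2.imread("pics/top0.png")[150:310,130:370]; cv2.imwrite("pics/ct.png",cv2.resize(a,None,fx=3.33333,fy=3.33333,interpolation=cv2.INTER_CUBIC))
a=cv2.imread("pics/scene0.png")[80:250,240:460]; cv2.imwrite("pics/cs.png",cv2.resize(a,None,fx=3.5,fy=3.5,interpolation=cv2.INTER_CUBIC))
E
```

```text
(no output)
```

View pics/ct.png

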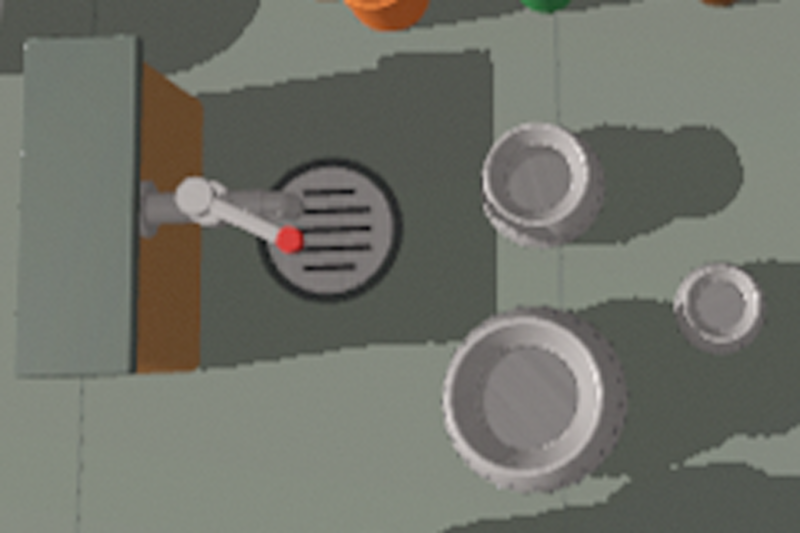

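View pics/cs.png

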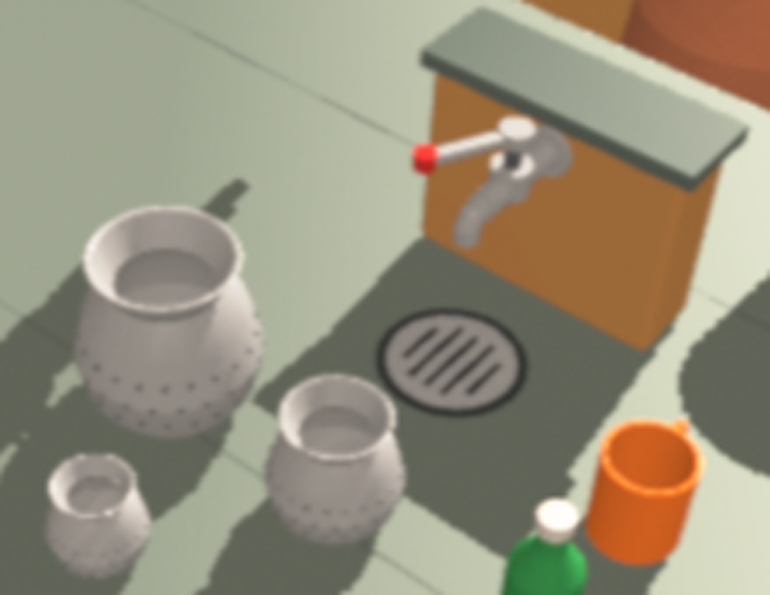

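In the top crop, the ring centre is at (331,230), the medium rim at (535,175), the pivot at (196,198), the knob at (289,239), and the cap's near edge runs (137,36)–(132,373). In the scene crop, the ring is at (452,361), the medium rim at (337,418), the pivot at (517,128) and the knob at (425,158).

```bash
python3 - <<'E'
from h import *
c=env.read_camera("top"); s=env.read_camera("scene")
T=lambda x,y,z:at(c,130+x/3.33333,150+y/3.33333,z)[:2].round(4)
S=lambda x,y,z:at(s,240+x/3.5,80+y/3.5,z)[:2].round(4)
print("ring",T(331,230,0),S(452,361,0))
print("rim",T(535,175,.115),S(337,418,.115), "diam",T(482,175,.115)-T(588,175,.115))
print("pivot",T(196,198,.235),S(517,128,.235))
print("knob",T(289,239,.228),S(425,158,.226))
print("cap",T(137,36,.218),T(132,373,.218),T(27,38,.218),T(17,376,.218))
print("big",T(524,397,.155),"diam",T(443,397,.155)-T(607,397,.155),T(720,305,.08))
f=lambda u,v,z:at(c,u,v,z)[:2].round(3)
print("mug",f(243,142,.09),"bottle",f(292,131,.16),f(292,148,0.04),"jar",f(346,138,.075))
E
```

```text
ring [0.5448 0.2169] [0.5494 0.2198]
rim [0.5733 0.0126] [0.5797 0.0113] diam [0.0026 0.0934]
pivot [0.5423 0.2752] [0.5525 0.2724]
knob [0.508  0.2017] [0.5127 0.2006]
cap [0.6821 0.3325] [0.4048 0.3286] [0.6831 0.424 ] [0.4048 0.4209]
big [0.3792 0.021 ] diam [0.0035 0.137 ] [ 0.4574 -0.1475]
mug [0.769 0.157] bottle [0.777 0.002] [0.76  0.012] jar [ 0.777 -0.158]
```

>>> jog_arm --pt "0 0 0.6 0 0 0" --pt "0.2 -0.2 1.2 0 0 -0.5" --pt "0.7 -0.6 1.75 0 0 -1" --pt "1.3 -1.1 1.75 0 0 -1.6" --pt "1.9 -1.7 1.75 0 0 -2.2" --pt "2.5 -2.3 1.75 0 0 -2.8" --pt "3.1 -2.9 1.75 0 0 -3.5" --pt "3.7 -3.5 1.75 0 0 -4.1" --pt "4.3 -4.1 1.75 0 0 -4.8" --pt "5 -4.7 1.75 0 0 -5.5" --pt "5.6 -5.2 1.75 0 0 -6.2" --pt "6.2 -5.8 1.75 0 0 -7" --jaw 1

```text
clock: 1.2
tcp_pos: [0.4271, 0.3137, 0.3012]
orientation: [-0.0, 0.502, 0.865, 0.0]
wrist_force: [0.2, 0.7, 0.0]
finger_gap: -0.0001
grip_force: 0.0
```

>>> jog_arm --pt "0.7 -0.6 0 0 0 -0.8" --pt "1.4 -1.2 0 0 0 -1.6" --pt "2.1 -1.8 0 0 0 -2.3" --pt "2.8 -2.4 0 0 0 -3" --pt "3.4 -3 0 0 0 -3.7" --pt "3.4 -3 -0.4 0 0 -3.7" --pt "3.4 -3 -0.9 0 0 -3.7" --pt "3.4 -3 -1.4 0 0 -3.7" --pt "3.4 -3 -1.9 0 0 -3.7" --pt "3.4 -3 -2.3 0 0 -3.7" --pt "3.4 -3 -2.3 0 0 -3.7" --pt "3.4 -3 -2.3 0 0 -3.7"

```text
clock: 2.2
tcp_pos: [0.5613, 0.1946, 0.2085]
orientation: [-0.001, 0.658, 0.753, -0.001]
wrist_force: [-0.1, 0.3, 0.1]
finger_gap: -0.0
grip_force: 0.0
```

```bash
python3 - <<'E'
from h import *
c=env.read_camera("scene")["pixels"][:,:,::-1]
cv2.imwrite("pics/s1.png",cv2.resize(c[0:250,200:520],None,fx=2.4,fy=2.4,interpolation=cv2.INTER_CUBIC))
E
```

```text
(no output)
```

View pics/s1.png

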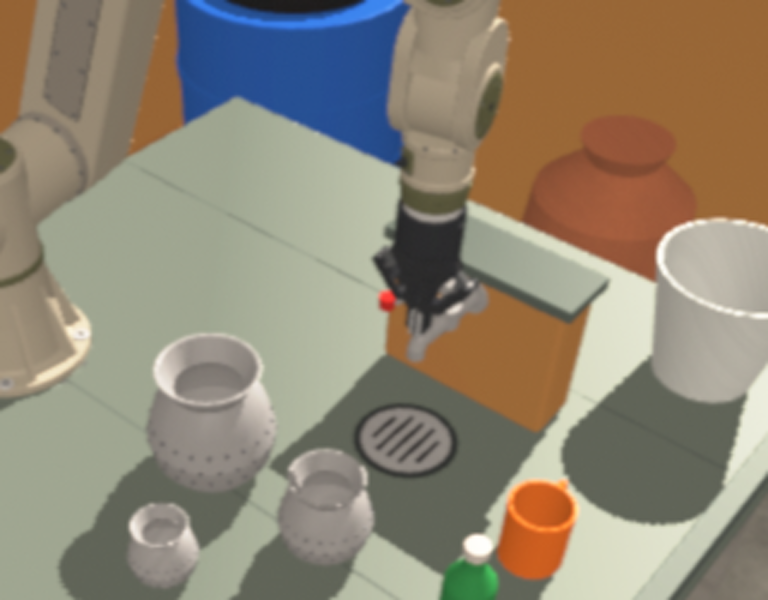

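The picture shows the closed fingers beside the lever, on the +x side of the bar, with the red knob at (388,300) left of them. Next I sweep the lever shut.

>>> jog_arm --pt "-0.25 0.1 0 0 0 0" --pt "-0.5 0.22 0 0 0 0" --pt "-0.7 0.3 0 0 0 0" --pt "-0.9 0.4 0 0 0 0" --pt "-1.1 0.5 0 0 0 0" --pt "-1.3 0.58 0 0 0 0" --pt "-1.45 0.7 0 0 0 0" --pt "-1.6 0.85 0 0 0 0" --pt "-1.75 1.05 0 0 0 0" --pt "-1.85 1.2 0 0 0 0" --pt "-1.95 1.35 0 0 0 0" --pt "-1.95 1.35 0 0 0 0"

```text
clock: 3.25
tcp_pos: [0.4826, 0.25, 0.209]
orientation: [-0.001, 0.657, 0.754, -0.0]
wrist_force: [-0.4, -0.3, -0.7]
finger_gap: -0.0001
grip_force: 0.0
```

>>> jog_arm --pt "0 0.05 0 0 0 0" --pt "0 0.1 0 0 0 0" --pt "0 0.15 0 0 0 0" --pt "0 0.15 0 0 0 0"

```text
clock: 3.58
tcp_pos: [0.4836, 0.2547, 0.2088]
orientation: [-0.0, 0.658, 0.753, -0.001]
wrist_force: [-1.0, -1.8, -0.7]
finger_gap: 0.0001
grip_force: 0.7
```

>>> jog_arm --pt "0 0.05 0 0 0 0" --pt "0 0.1 0 0 0 0" --pt "0 0.1 0 0 0 0"

```text
clock: 3.83
tcp_pos: [0.4838, 0.2589, 0.209]
orientation: [-0.0, 0.658, 0.753, -0.0]
wrist_force: [-2.1, -2.3, -0.2]
finger_gap: -0.0003
grip_force: 1.0
```

>>> jog_arm --pt "0 0.05 0 0 0 0" --pt "0 0.1 0 0 0 0" --pt "0 0.1 0 0 0 0"

```text
clock: 4.08
tcp_pos: [0.4838, 0.26, 0.2091]
orientation: [0.002, 0.658, 0.753, -0.003]
wrist_force: [-0.8, -12.3, 1.4]
finger_gap: 0.0
grip_force: 6.2
```

>>> jog_arm --pt "0 -0.5 0 0 0 0" --pt "0 -1 0 0 0 0" --pt "0 -1.6 0.3 0 0 0" --pt "0.3 -2.3 0.8 0 0 0" --pt "0.7 -3 1.3 0.7 0.1 0" --pt "1.1 -3.8 1.3 1.5 0.2 0" --pt "1.5 -4.6 1.3 2.2 0.3 0" --pt "1.9 -5.4 1.3 3 0.4 0" --pt "2.2 -6.2 1.3 3.7 0.5 0" --pt "2.4 -7 1.3 4.4 0.6 0" --pt "2.6 -7.8 1.3 5.1 0.7 0" --pt "2.7 -8.6 1.3 5.8 0.8 0" --jaw -0.4

```text
clock: 5.08
tcp_pos: [0.5938, -0.0833, 0.262]
orientation: [-0.227, 0.627, 0.718, 0.201]
wrist_force: [0.8, 0.1, -0.0]
finger_gap: 0.0598
grip_force: 0.0
```

>>> jog_arm --pt "0 -0.2 0 0 0 0" --pt "0 -0.4 0 0 0 0" --pt "0 -0.4 0 0 0 0" --pt "0 -0.4 0 0 0 0"

```text
clock: 5.42
tcp_pos: [0.5926, -0.0965, 0.2624]
orientation: [-0.227, 0.627, 0.719, 0.198]
wrist_force: [-0.5, 0.0, -0.4]
finger_gap: 0.0598
grip_force: 0.0
```

```bash
python3 - <<'E'
from h import *
c=env.read_camera("scene")["pixels"][:,:,::-1]
d=env.read_camera("top")["pixels"][:,:,::-1]
cv2.imwrite("pics/s2.png",np.vstack([cv2.resize(c[60:270,180:500],(800,525))[:300],cv2.resize(d[130:310,130:450],(533,300))[:, :].copy() if 0 else cv2.copyMakeBorder(cv2.resize(d[130:310,130:450],(533,300)),0,0,0,267,cv2.BORDER_CONSTANT)]))
print(env.get_state()["tcp_pos"],env.get_state()["joint_pos"].round(2))
E
```

```text
[ 0.59226746 -0.09532308  0.26313325] [-0.53  0.64  0.47  1.81  0.47  0.81]
```

View pics/s2.png

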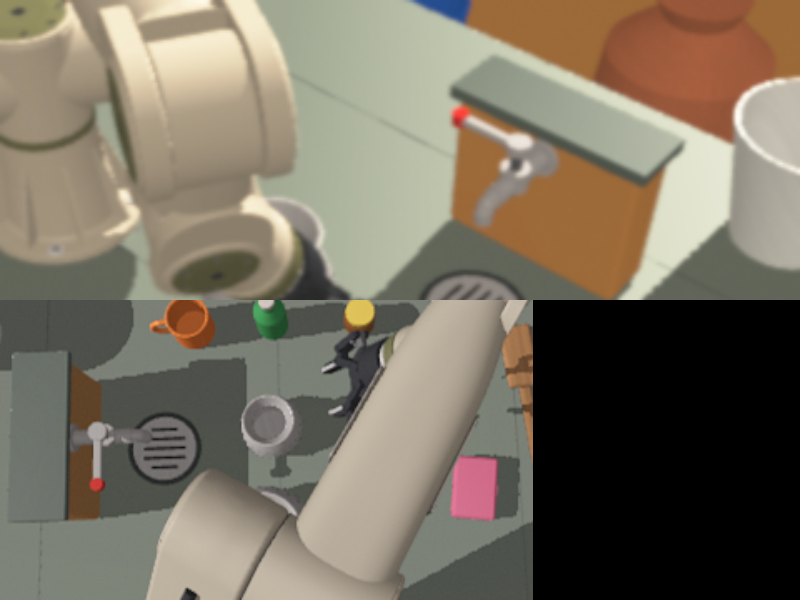

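In the top crop the lever now points straight along the tap's -x (pivot (97,432), knob (97,485)), so it is shut. The medium lota is at (269,422), with the open fingers at its -y side. I'll descend partway and check arm clearance.

>>> jog_arm --pt "0 0 -0.6 0 0 0" --pt "0 0 -1.3 0 0 0" --pt "0 0 -2 0 0 0" --pt "0 0 -2.7 0 0 0" --pt "0 0 -3.3 0 0 0" --pt "0 0 -3.8 0 0 0" --pt "0 0 -3.8 0 0 0"

```text
clock: 6.1
tcp_pos: [0.5904, -0.0943, 0.107]
orientation: [-0.23, 0.626, 0.719, 0.197]
wrist_force: [-0.5, 0.2, -0.1]
finger_gap: 0.0596
grip_force: 0.0
```

```bash
python3 - <<'E'
from h import *
c=env.read_camera("scene")["pixels"][:,:,::-1]
cv2.imwrite("pics/s3.png",c)
print(env.get_state()["tcp_pos"],env.get_state()["joint_pos"].round(2))
E
```

```text
[ 0.59115041 -0.09475272  0.1092427 ] [-0.53  0.7   0.21  1.49  0.47  0.81]
```

View pics/s3.png

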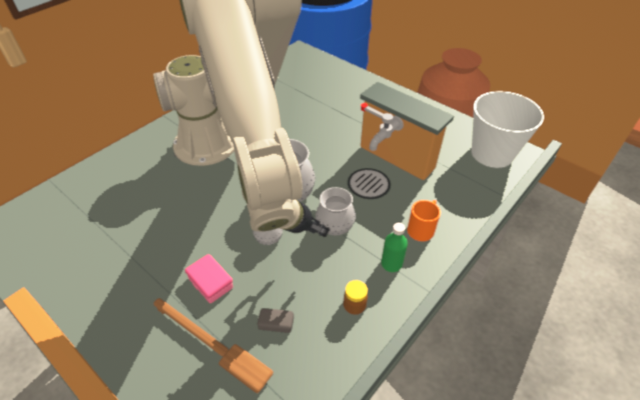

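The wrist stays well above everything. The lota is at (336,212) and the fingertips at (322,230). I'll lower them and start the push.

>>> jog_arm --pt "0 0 -0.5 0 0 0" --pt "0 0 -1 0 0 0" --pt "0 0 -1.5 0 0 0" --pt "0 0 -1.9 0 0 0" --pt "-0.05 0.25 -1.9 0 0 0" --pt "-0.1 0.5 -1.9 0 0 0" --pt "-0.15 0.75 -1.9 0 0 0" --pt "-0.15 0.75 -1.9 0 0 0"

```text
clock: 6.82
tcp_pos: [0.5861, -0.0645, 0.0358]
orientation: [-0.227, 0.626, 0.719, 0.198]
wrist_force: [0.3, 0.7, 0.5]
finger_gap: 0.0597
grip_force: 0.0
```

>>> jog_arm --pt "0 0.15 0 0 0 0" --pt "-0.05 0.3 0 0 0 0" --pt "-0.07 0.45 0 0 0 0" --pt "-0.1 0.6 0 0 0 0" --pt "-0.12 0.75 0 0 0 0" --pt "-0.14 0.9 0 0 0 0" --pt "-0.14 0.9 0 0 0 0"

```text
clock: 7.4
tcp_pos: [0.58, -0.0299, 0.0334]
orientation: [-0.228, 0.627, 0.718, 0.198]
wrist_force: [-1.2, -0.2, 0.5]
finger_gap: 0.0599
grip_force: 0.0
```

```bash
python3 - <<'E'
from h import *
c=env.read_camera("scene")["pixels"][:,:,::-1]
d=env.read_camera("top")["pixels"][:,:,::-1]
a=cv2.resize(c[120:270,240:440],(800,600),interpolation=cv2.INTER_CUBIC)
b=cv2.resize(d[150:270,170:370],(800,480),interpolation=cv2.INTER_CUBIC)
cv2.imwrite("pics/s4.png",np.hstack([cv2.resize(a,(400,300)),cv2.copyMakeBorder(cv2.resize(b,(400,240)),0,60,0,0,cv2.BORDER_CONSTANT)]))
print(env.get_state()["tcp_pos"],env.get_state()["wrist_force"])
E
```

```text
[ 0.58036016 -0.03094071  0.03326826] [ 0.39925129 -0.3256025   0.69681189]
```

View pics/s4.png

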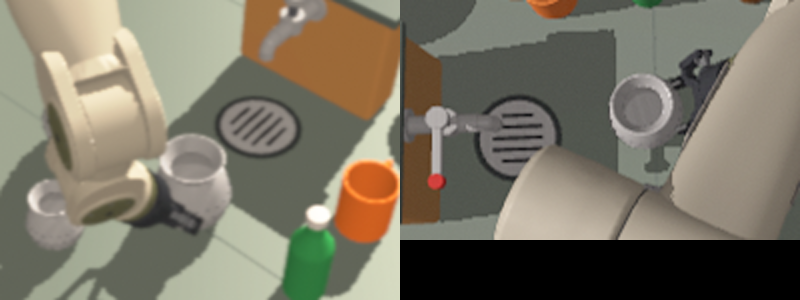

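The lota rim is still at its original place (scene ≈(336,199), top ≈(290,202)), so the fingertips are just about at contact. I'll add an automatic rim fit and keep pushing.

```bash
cat >> h.py <<'E'
t=np.linspace(0,2*np.pi,120,endpoint=False)
def rim(c,x0,y0,w=.03,pix=None):
    from scipy.optimize import brute, fmin
    g=cv2.GaussianBlur(cv2.cvtColor(c["pixels"] if pix is None else pix,cv2.COLOR_RGB2GRAY),(0,0),1).astype(np.float32)
    def val(x,y,r):
        p=np.array([proj(c,[x+r*np.cos(a),y+r*np.sin(a),.115]) for a in t]).astype(np.float32)
        return cv2.remap(g,p[None,:,0],p[None,:,1],cv2.INTER_LINEAR)[0]
    # bright rim against darker ground outside it; clip to limit other objects' influence
    f=lambda q:-np.clip(val(q[0],q[1],.043)-val(q[0],q[1],.050),-30,60).mean()
    r=brute(f,(slice(x0-w,x0+w,.004),slice(y0-w,y0+w,.004)),finish=fmin); return r.round(4),round(-f(r),1)
E
python3 - <<'E'
from h import *
for n,f in(("top","top0"),("scene","scene0")):
    c=env.read_camera(n); print(n,rim(c,.576,.012,pix=cv2.imread(f"pics/{f}.png")[:,:,::-1].copy()),rim(c,.576,.012))
E
```

```text
top (array([0.5757, 0.0148]), np.float32(35.7)) (array([0.5739, 0.0154]), np.float32(34.1))
scene (array([0.5777, 0.0141]), np.float32(35.8)) (array([0.5783, 0.0139]), np.float32(32.6))
```

>>> jog_arm --pt "-0.02 0.15 0 0 0 0" --pt "-0.04 0.3 0 0 0 0" --pt "-0.06 0.45 0 0 0 0" --pt "-0.08 0.6 0 0 0 0" --pt "-0.1 0.75 0 0 0 0" --pt "-0.12 0.9 0 0 0 0" --pt "-0.14 1.05 0 0 0 0" --pt "-0.16 1.2 0 0 0 0" --pt "-0.18 1.35 0 0 0 0" --pt "-0.2 1.5 0 0 0 0" --pt "-0.2 1.5 0 0 0 0"

```text
clock: 8.52
tcp_pos: [0.5719, 0.0304, 0.0334]
orientation: [-0.228, 0.626, 0.718, 0.198]
wrist_force: [0.3, 0.0, 0.1]
finger_gap: 0.06
grip_force: 0.4
```

```bash
python3 - <<'E'
from h import *
for n in("top","scene"):
    c=env.read_camera(n); print(n,rim(c,.568,.06,.04))
print(env.get_state()["tcp_pos"],env.get_state()["wrist_force"])
E
```

```text
top (array([0.5658, 0.0673]), np.float32(38.3))
scene (array([0.5689, 0.0657]), np.float32(33.4))
[0.57213173 0.02964303 0.03348102] [ 0.61667905  0.74383837 -1.05249067]
```

>>> jog_arm --pt "0.05 -0.4 0 0 0 0" --pt "0.1 -0.8 0 0 0 0" --pt "0.1 -0.8 0 0.7 0.1 0" --pt "0.1 -0.8 0 1.4 0.2 0" --pt "0.1 -0.8 0 2 0.3 0" --pt "0.1 -0.8 0 2.5 0.35 0" --pt "0.1 -0.8 0 2.5 0.35 0" --pt "0.1 -0.8 0 2.5 0.35 0"

```text
clock: 9.28
tcp_pos: [0.5764, -0.0044, 0.0321]
orientation: [-0.321, 0.596, 0.681, 0.278]
wrist_force: [0.1, 0.3, -0.2]
finger_gap: 0.0601
grip_force: 0.0
```

```bash
python3 - <<'E'
from h import *
P=[]
for n in("top","scene"):
    c=env.read_camera(n); print(n,rim(c,.568,.066,.02)); u,v=proj(c,[.57,.04,.06]).astype(int)
    P.append(cv2.resize(c["pixels"][v-45:v+45,u-50:u+50,::-1],(400,360),interpolation=cv2.INTER_CUBIC))
print(env.get_state()["tcp_pos"],env.get_state()["joint_pos"].round(2)); cv2.imwrite("pics/s5.png",np.hstack(P))
E
```

```text
top (array([0.5669, 0.0668]), np.float32(26.0))
scene (array([0.5688, 0.0658]), np.float32(32.6))
[ 0.57669733 -0.00348934  0.03345836] [-0.49  0.85  0.1   1.44  0.67  0.73]
```

View pics/s5.png

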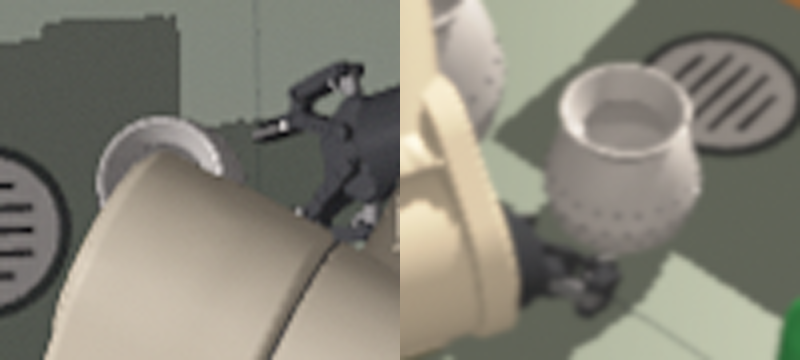

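The picture shows the lota upright at about (160,170) in the top crop, with the fingers behind it and the gripper body clear of the rim. I continue the push.

>>> jog_arm --pt "-0.05 0.2 0 0 0 0" --pt "-0.1 0.4 0 0 0 0" --pt "-0.14 0.6 0 0 0 0" --pt "-0.18 0.8 0 0 0 0" --pt "-0.2 0.95 0 0 0 0" --pt "-0.22 1.1 0 0 0 0" --pt "-0.24 1.25 0 0 0 0" --pt "-0.26 1.4 0 0 0 0" --pt "-0.28 1.55 0 0 0 0" --pt "-0.3 1.7 0 0 0 0" --pt "-0.32 1.85 0 0 0 0" --pt "-0.32 1.85 0 0 0 0"

```text
clock: 10.38
tcp_pos: [0.5635, 0.0719, 0.0336]
orientation: [-0.321, 0.595, 0.682, 0.279]
wrist_force: [2.1, -0.2, 0.3]
finger_gap: 0.0596
grip_force: 0.9
```

```bash
cat > m.py <<'E'
from h import *
import sys
x,y=map(float,sys.argv[1:3])
for n in("top","scene"):
    print(n,rim(env.read_camera(n),x,y,.03))
s=env.get_state();print(s["tcp_pos"].round(4),s["wrist_force"].round(1))
E
python3 m.py .561 .11
```

```text
top (array([0.5599, 0.1033]), np.float32(30.7))
scene (array([0.5616, 0.1042]), np.float32(24.1))
[0.5633 0.0714 0.0333] [ 0.8  0.3 -0.1]
```

```bash
python3 - <<'E'
from h import *
from scipy.optimize import brute,fmin
for n in("top","scene"):
    c=env.read_camera(n); g=cv2.GaussianBlur(cv2.cvtColor(cv2.imread(f"pics/{n}0.png"),cv2.COLOR_BGR2GRAY),(0,0),.8).astype(np.float32)
    def val(x,y,r):
        p=np.array([proj(c,[x+r*np.cos(a),y+r*np.sin(a),0]) for a in t]).astype(np.float32)
        return cv2.remap(g,p[None,:,0],p[None,:,1],cv2.INTER_LINEAR)[0]
    f=lambda q:-np.clip(val(*q,.073)+val(*q,.056)-2*val(*q,.065),-60,150).mean()
    r=brute(f,(slice(.53,.565,.004),slice(.2,.235,.004)),finish=fmin); print(n,r.round(4),f(r))
E
```

```text
top [0.5467 0.2197] -80.1851
scene [0.5467 0.2201] -66.175255
```

>>> jog_arm --pt "-0.02 0.15 0 0 0 0" --pt "-0.04 0.3 0 0 0 0" --pt "-0.06 0.45 0 0 0 0" --pt "-0.08 0.6 0 0 0 0" --pt "-0.1 0.75 0 0 0 0" --pt "-0.12 0.9 0 0 0 0" --pt "-0.14 1.05 0 0 0 0" --pt "-0.16 1.2 0 0 0 0" --pt "-0.18 1.35 0 0 0 0" --pt "-0.2 1.5 0 0 0 0" --pt "-0.23 1.7 0 0 0 0" --pt "-0.23 1.7 0 0 0 0"

```text
clock: 11.58
tcp_pos: [0.5538, 0.1405, 0.0335]
orientation: [-0.321, 0.595, 0.682, 0.279]
wrist_force: [0.8, -0.6, -0.8]
finger_gap: 0.0595
grip_force: 0.6
```

```bash
python3 m.py .551 .172
```

```text
top (array([0.5485, 0.1727]), np.float32(25.8))
scene (array([0.552 , 0.1737]), np.float32(18.4))
[0.5541 0.1396 0.0336] [-0.1 -0.3 -0.4]
```

>>> jog_arm --pt "-0.01 0.12 0 0 0 0" --pt "-0.02 0.25 0 0 0 0" --pt "-0.03 0.38 0 0 0 0" --pt "-0.04 0.5 0 0 0 0" --pt "-0.05 0.62 0 0 0 0" --pt "-0.06 0.74 0 0 0 0" --pt "-0.07 0.85 0 0 0 0" --pt "-0.08 0.95 0 0 0 0" --pt "-0.08 1 0 0 0 0" --pt "-0.08 1.03 0 0 0 0" --pt "-0.08 1.03 0 0 0 0"

```text
clock: 12.6
tcp_pos: [0.551, 0.1804, 0.0334]
orientation: [-0.321, 0.595, 0.682, 0.279]
wrist_force: [-0.4, -1.6, 0.5]
finger_gap: 0.0597
grip_force: 1.0
```

```bash
python3 m.py .547 .214
```

```text
top (array([0.5453, 0.2114]), np.float32(24.4))
scene (array([0.549, 0.212]), np.float32(3.8))
[0.551  0.1803 0.0334] [-0.8 -0.4  1.1]
```

>>> jog_arm --pt "0 0.06 0 0 0 0" --pt "0 0.12 0 0 0 0" --pt "0 0.17 0 0 0 0" --pt "0 0.2 0 0 0 0" --pt "0 0.2 0 0 0 0" --pt "0 0.2 0 0 0 0"

```text
clock: 13.2
tcp_pos: [0.5513, 0.1882, 0.0333]
orientation: [-0.321, 0.595, 0.682, 0.279]
wrist_force: [0.9, -1.9, 0.1]
finger_gap: 0.06
grip_force: 1.3
```

>>> jog_arm --pt "0.02 -0.1 0 0 0 0" --pt "0.05 -0.3 0 0 0 0" --pt "0.1 -0.6 0 0 0 0" --pt "0.15 -1 0 0 0 0" --pt "0.2 -1.5 0 0 0 0" --pt "0.3 -2 0 0 0 0" --pt "0.4 -2.5 0 0 0 0" --pt "0.5 -3 0 0 0 0" --pt "0.6 -3.6 0 0 0 0" --pt "0.7 -4.2 0 0 0 0" --pt "0.7 -4.8 0 0 0 0" --pt "0.7 -4.8 0 0 0 0"

```text
clock: 14.2
tcp_pos: [0.5801, -0.0089, 0.0326]
orientation: [-0.319, 0.597, 0.681, 0.279]
wrist_force: [-0.9, -0.6, -1.0]
finger_gap: 0.0597
grip_force: 0.0
```

```bash
python3 m.py .547 .219; python3 - <<'E'
from h import *
P=[]
for n in("top","scene"):
    c=env.read_camera(n); u,v=proj(c,[.547,.219,.1]).astype(int)
    P.append(cv2.resize(c["pixels"][v-60:v+60,u-67:u+67,::-1],(400,360),interpolation=cv2.INTER_CUBIC))
    print(n,[(proj(c,[.5467+.046*np.cos(a),.2199+.046*np.sin(a),.115])-[u-67,v-60])*3 for a in (0,np.pi/2,np.pi,-np.pi/2)])
cv2.imwrite("pics/s6.png",np.hstack(P))
E
```

```text
top (array([0.5457, 0.2193]), np.float32(21.2))
scene (array([0.5486, 0.2171]), np.float32(14.0))
[ 0.5794 -0.0055  0.0329] [ 0.1  0.5 -0.2]
top [array([198.2255661 , 131.80880018]), array([150.70761455, 179.50602866]), array([197.17850587, 225.15078376]), array([244.73046661, 176.93931551])]
scene [array([240.1738389 , 191.31039322]), array([229.6002097 , 148.25070083]), array([166.66896504, 151.15168083]), array([175.2474918 , 194.39855493])]
```

View pics/s6.png

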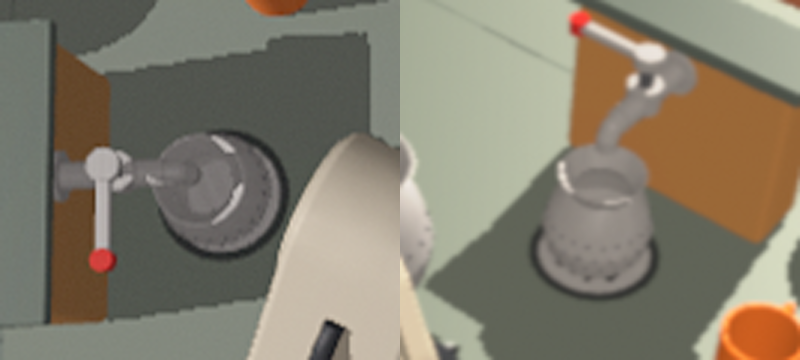

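The picture shows the lota upright and concentric with the grating under the spout, about 2 mm off centre. The lever points straight along the tap's -x (top crop: pivot (102,165), knob (102,261)), and the robot is clear.

```bash
python3 -c "
from workcell import env
print(env.hand_in())"
```

```text
the job is handed in; nothing more can be done
None
```

The job is handed in: the lever is pushed fully shut against its stop, and the lota stands upright under the spout, about 2 mm off centre by my camera fit. I did not re-measure the other items at the end. The hand-in gave no verdict.

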